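# Press a cork home with a ratchet hand press and release it

### The arm

A 7-joint arm with a two-finger parallel gripper is mounted at the origin on a cart in front of the work surface, level with it; the furniture and walls round the work are solid. World frame = base frame: x ahead of the robot, y to its left, z up, the work surface at z = 0. Lengths are in mm, angles in rad, forces in N, time in s.
With the tool pointing down it reaches from about 400 to 875 mm from the base axis. Payload 19.3 kg.
Tool frame: the origin (TCP) lies at the very end of the fingers, on their centre line; the grasp point (between the pads) lies 19 mm behind it (grip_point_offset is the z of the grasp point in the tool frame, in mm); z points along the fingers, y is the line along which they close (so a half turn about z gives the same grasp; the last joint's range is limited). The gripper opens to 85 mm and grips with 20 to 120 N. Pads are 22 mm wide; open, the fingers measure 114 mm over their backs; the gripper's body (76 mm by 85 mm) begins 54 mm behind the grasp point. The pads swing forward as they close: fully open they stand 13 mm farther back than shut.
Start: joints at [1.063, 0.521, -0.036, 1.599, 0.021, 1.021, -0.113], TCP at [264.94, -566.058, 231.291] pointing down, gripper open.
Joint ranges: [-2.91, 2.91], [-0.3, 2.13], [-1.5, 1.42], [0.17, 2.43], [-1.26, 4.41], [0.16, 1.93], [-2.52, 2.52]. Speed limits (rad/s): [1.89, 1.89, 2.39, 2.39, 3.01, 3.01, 3.01].

### API

Orientations are given as a 3x3 rotation matrix whose columns are the frame's x, y, z axes.
In Python, from workcell import movep, movel, goto_joints, open_gripper, clamp, wait, inverse_kinematics, read_state, camera, PlanningError, finish_job, grip_point_offset gives the robot as it stands. Calls block until the motion is done:
- movep(position, orientation): joint-space move of the TCP to a pose.
- movel(position, frame=None, max_speed=150, guard=None): straight line of the TCP; frame=None keeps the orientation; max_speed is the mean speed in mm/s. With guard (N) it stops when the force on the tool has changed by that much, and returns True; else False.
- goto_joints(angles): joint-space move.
- open_gripper() and clamp(): open the fingers fully, or close them until they stop; the grip force is fixed at half the most.
- wait(seconds).
- inverse_kinematics(position, orientation): joint angles nearest the present ones, or None.
- read_state(): the state.
- camera(name): name is "scene" or "top" or "wrist"; returns a dict with "image" (480x640x3 uint8, blue, green, red), "range_z" (480x640 float32, mm along the optical axis (not along the pixel's ray), 0 where there is no reading), "fx", "fy", "cx", "cy" (pixels), "cam_to_world" (4x4, takes a point from camera to world coordinates). Camera axes: x right, y up, looking along -z (the intrinsics and any distortion apply to the point x, -y, -z); pixel columns grow to the right and rows downward; lengths in mm; the calibration is good to about 2 mm. A picture is of the moment at which its call begins.
A pose or a line that the arm cannot do raises PlanningError and nothing moves.
- finish_job(): hands the job in, once; it reports no verdict.
The state is a dict: "time": time; "qpos": joint angles; "qvel": joint speeds; "joint_efforts": joint torques, N m; "eef_pos": TCP position; "tool_rot": TCP orientation; "ft_force": force on the tool from outside, world axes, zero at the start; "torque": the same for the moment, N m; "finger_gap": finger opening in mm.
Only numpy, scipy, OpenCV 4.12 (cv2) and the standard library are available. Lean on these libraries where they do the work, as an engineer would, in place of code of your own. Each camera call takes 0.05 s, during which the arm holds its last target. There are 200 camera calls.

### The job

Squeeze the two handles of the small scissor press together, gently, until its jaws have pushed the cork fully home into the jar, then take your hand off and see that the ratchet holds the press closed by itself. Then press the right handle's finger ring down, sideways to the squeeze, so that the teeth let go and the press springs fully open. The cork stays home; leave the other things on the worktop where they are.

Things in the scene. Friction and masses are not known exactly. Their poses are not given: they have to be found in the camera images.
- press: Steel scissor press on a wooden board (165 x 150 x 14 mm) fixed to the worktop. Origin: on the worktop under the pivot rivet; x from the pivot to the jaws and jar, y left, z up. Its two handles point to -x, at the robot: 9 mm round bars centred 45 mm above the worktop, with only the worktop below, reaching 154 mm from the pivot, each ending in a flat ring (27 mm outside, 11 mm hole)
- handle_left: Left handle (+y) with the right jaw; frame as the press's, turned about the pivot by the closing angle. 85 mm from the pivot it carries a leaf with a catch blade, above the right handle's toothed tab. Bears at most 30 N from the hand
- handle_right: Right handle (-y), geared to the left one: both close by the same angle. Also springy: its ring yields downwards by at most 14 mm (about 2 N to start, 5 N at the bottom, apart from friction); at about 8 mm the teeth come apart and springs swing the handles open, the ring moving 8 to 16 mm outwards. Bears at most 30 N from the hand
- grip_left (a point): Point on the axis of the left handle's straight part, 108 mm from the pivot, 45 mm above the worktop: the place to squeeze. The bar is 9 mm thick
- grip_right (a point): The same point of the right handle. Open, the two are 60 mm apart (69 mm over the bars), 28 to 40 mm when the cork is home. Squeezing takes 3 to 6 N on each handle at first and some 9 to 16 N while the cork slides and teeth are passed; once the cork is home they hardly move however much more is applied
- ring_right (a point): Centre of the ring at the end of the right handle, 140 mm from the pivot, 45 mm above the worktop (its upper face 4 mm higher). The place to press down
- jaw_left (a joint): Closing angle of the press (both handles), rad: 0 fully open, where springs hold it, to 0.16. The ratchet's two teeth hold at about 0.06 and 0.10. The cork comes home at 0.09 to 0.15, by the setting of a screw pad on the right jaw that is not measured. Let go, the press goes back to the last tooth passed
- stopper (a joint): How far the cork has been pushed into the jar's neck, m: starts at 0 to 0.003, home against its seat at 0.011. Friction holds it where it is
- cork_end_point (a point): Centre of the outer end of the cork (a plain cork 23 mm wide, on the +y side of the jar), where the left jaw's black pad bears
- jar_mouth (a point): Centre of the mouth of a small glass jar (35 mm wide, 52 mm long) that lies along y in wooden cradles between the jaws, mouth to +y, base to -y, its axis 45 mm above the worktop; it slides a little along y
- glass_a: Bystander, loose: clear drinking glass 80 mm wide, 98 mm high. Origin at the centre of the underside
- salt_shaker: Bystander, loose: salt shaker 44 mm wide, 90 mm high, beside the press on its left. Origin at the centre of the underside
- garlic_1: Bystander, loose: garlic bulb 50 mm, beside the press on its right. Origin at its underside
- lemon_0: Bystander, loose: lemon 77 x 51 x 52 mm. Origin at its underside
- mug_espresso: Bystander, loose: espresso cup 62 mm wide, 51 mm high, handle to one side. Origin at the centre of the underside

How it is judged:
By the outcome, as a careful person would: the job done as asked, in the order asked, and still so for the second after the job is handed in, with the robot touching nothing.
It also fails if it takes over 48 s, if anything falls off the work surface, if the arm or the gripper's body presses on something with over 40 N, if the wrist force passes 120 N, or if a joint passes its speed limit or range.

## Working session

There is one attempt and no reset: what is moved stays moved. The work goes in short steps, each a Python script; the robot and the scene stay as the last script left them, time stands still between calls to the robot, and variables do not carry over. Pictures are saved under pics/ and viewed, on a budget of 10 in all, crops included, one or two more only if the job needs it, and the job is handed in when it is done.

```bash
mkdir -p pics; ls
python3 - <<'E'
from workcell import *
import cv2,numpy as np
s=read_state();print(s['time'],s['eef_pos'],s['finger_gap'],grip_point_offset)
for n in ("top","scene"):
    c=camera(n);cv2.imwrite(f"pics/{n}0.png",c["image"]);np.savez(f"pics/{n}0.npz",**c)
    print(n,c['fx'],c['cx'],c['cy'],np.round(c['cam_to_world'],3).tolist(),[k for k in c])
E
```

```text
pics
0.0 [ 264.77206435 -565.77890721  230.74087607] 84.7485324906817 -18.700000000000003
top 517.0852416570788 320.8780285524831 228.23313319970364 [[0.001, 0.995, -0.104, 406.728], [-1.0, -0.001, -0.016, -45.002], [-0.016, 0.104, 0.994, 1428.05], [0.0, 0.0, 0.0, 1.0]] ['image', 'range_z', 'fx', 'fy', 'cx', 'cy', 'cam_to_world']
scene 538.563688449259 316.67064510988865 222.35602236284092 [[-0.573, 0.643, -0.508, -115.347], [-0.82, -0.446, 0.36, 459.79], [0.005, 0.623, 0.783, 1086.972], [0.0, 0.0, 0.0, 1.0]] ['image', 'range_z', 'fx', 'fy', 'cx', 'cy', 'cam_to_world']
```

View pics/top0.png

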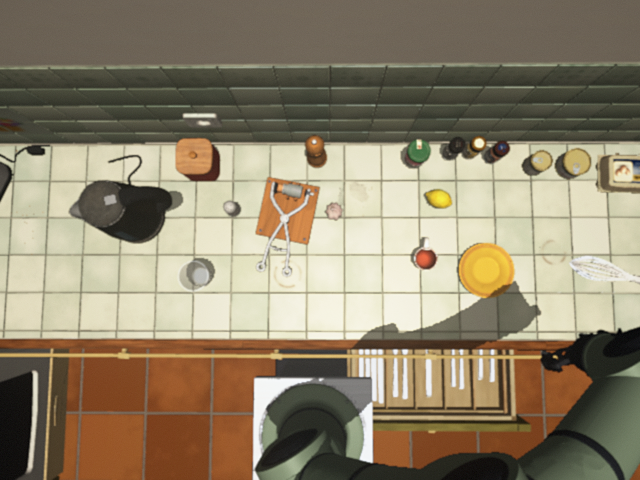

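View pics/scene0.png

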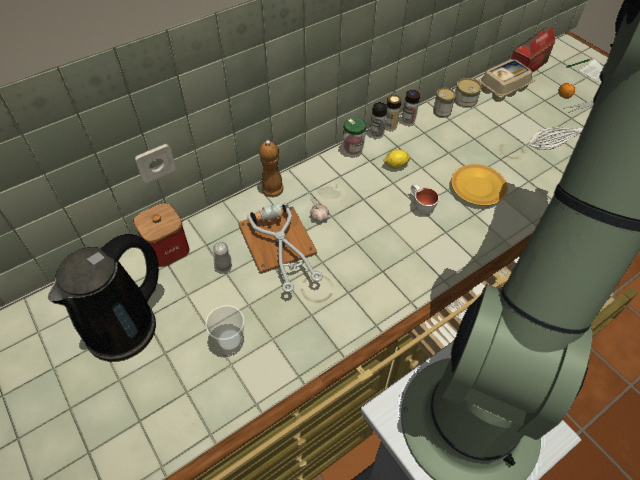

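The top view shows the press pivot near (285,218), with the rings near (261,267) and (288,271). The bystanders stand clear of it. I'll enlarge the press.

```bash
cat > h.py <<'E'
from workcell import *
import cv2,numpy as np
def ray(c,u,v,z):
    T=c['cam_to_world'];d=T[:3,:3]@np.array([(u-c['cx'])/c['fx'],-(v-c['cy'])/c['fy'],-1.]);o=T[:3,3]
    return o+d*(z-o[2])/d[2]
def proj(c,p):
    T=c['cam_to_world'];q=T[:3,:3].T@(np.array(p)-T[:3,3]);return c['cx']+c['fx']*q[0]/-q[2],c['cy']-c['fy']*q[1]/-q[2]
def crop(c,u0,v0,w,h,k,name):
    im=cv2.resize(c['image'][v0:v0+h,u0:u0+w],None,fx=k,fy=k,interpolation=cv2.INTER_CUBIC);cv2.imwrite(name,im)
E
python3 - <<'E'
from h import *
c=dict(np.load('pics/top0.npz'))
crop(c,240,165,120,120,5,'pics/topcrop.png')
for n,u,v,z in [('pivot',285,218,50),('ringL',261,267,49),('ringR',288,271,49)]: print(n,ray(c,u,v,z).round(1))
E
```

```text
pivot [578.1  74.2  50. ]
ringL [446.7 137.3  49. ]
ringR [436.1  65.2  49. ]
```

View pics/topcrop.png

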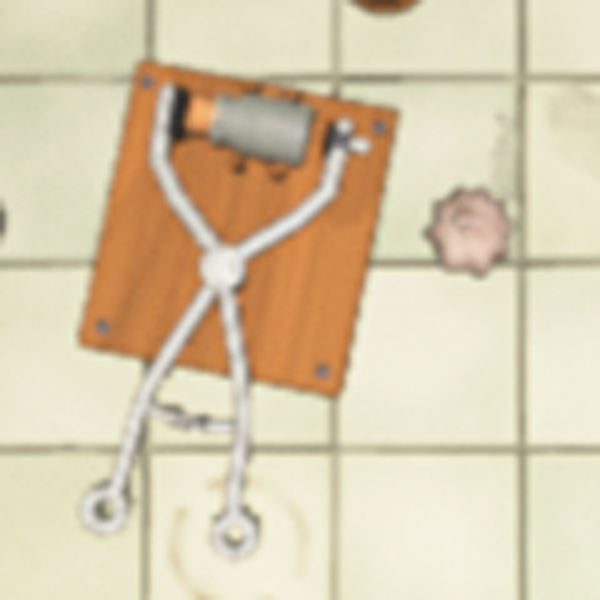

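```bash
cat >> h.py <<'E'
def frame(c,L,R,P):
    l,r,p=ray(c,*L,49),ray(c,*R,49),ray(c,*P,50)
    m=(l+r)/2; a=np.arctan2(*(p-m)[[1,0]]); return l,r,p,a
def down(a,s=1):
    ex=np.array([np.cos(a),np.sin(a),0]);ey=np.array([-np.sin(a),np.cos(a),0])
    return np.c_[s*ex,-s*ey,[0,0,-1]],ex,ey
E
python3 - <<'E'
from h import *
c=dict(np.load('pics/top0.npz'))
l,r,p,a=frame(c,(260.8,266.6),(286.8,272),(284.4,218.6))
print(l.round(1),r.round(1),p.round(1),'yaw',a,'sep',np.linalg.norm(l-r),'dist',np.linalg.norm(l-p),np.linalg.norm(r-p))
for n,u,v in (('glass',197,274),('salt',232,210)): print(n,ray(c,u,v,50).round(0))
for s in (1,-1):
    R,ex,ey=down(a,s)
    q=inverse_kinematics((l+ey*55+[0,0,170]).tolist(),R.tolist());print(s,q)
E
```

```text
[447.7 137.9  49. ] [433.4  68.4  49. ] [576.5  75.8  50. ] yaw -0.19836121522049627 sep 70.97564942126698 dist 142.90200301217334 143.23934445316982
glass [428. 308.  50.]
salt [600. 218.  50.]
1 [-0.81375133  0.3552071   0.38209172  1.95894003 -0.17217684  0.85853855
 -2.10943548]
-1 [ 0.34587712  0.58971257 -1.20214177  1.90464324  0.62464968  1.09091377
  0.26131807]
```

Run:
```python
from h import *
c=dict(np.load('pics/top0.npz'))
l,r,p,a=frame(c,(260.8,266.6),(286.8,272),(284.4,218.6))
R,ex,ey=down(a,-1)
clamp()
movep((l+ey*50-ex*2+[0,0,130]).tolist(),R.tolist())
c=camera("wrist");np.savez('pics/w1.npz',**c);cv2.imwrite('pics/w1.png',c['image'])
s=read_state();print(s['time'],s['eef_pos'],s['finger_gap'],s['ft_force'],s['qpos'])
for n,q in (('l',l),('r',r),('p',p)):print(n,proj(c,q))
```

```text
3.6667 [455.91599318 186.70038344 178.90874361] -0.013797618718946471 [ 0.7503289  -0.54245805 -0.40032349] [ 0.29916615  0.61263388 -1.1189407   1.95703057  0.66239098  0.99975608
  0.23562976]
l (np.float64(262.593935176034), np.float64(229.56935148104904))
r (np.float64(177.4215511130184), np.float64(229.32861860456757))
p (np.float64(231.68991556675428), np.float64(373.328410996563))
```

View pics/w1.png

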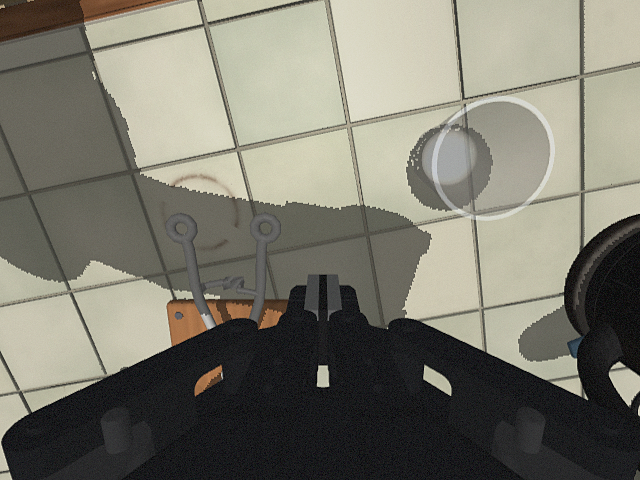

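Wrist view: left ring at (265,226), right ring at (182,228), both within about 3 mm of the top-camera estimate. Nothing stands between the closed fingers at (322,290) and the left ring. Clamping both handles would apply 60 N, twice what each bears. The handles are geared together, so I'll push the left ring inwards from outside, guarded, where the lever is longest.

```bash
cat > push.py <<'E'
from h import *
c=dict(np.load('pics/w1.npz')); t=dict(np.load('pics/top0.npz'))
lw,rw=ray(c,265,226,49),ray(c,182,228,49)
l,r,p,a=frame(t,(260.8,266.6),(286.8,272),(284.4,218.6))
print('wrist',lw.round(1),rw.round(1),'top',l.round(1),r.round(1))
l=(l+lw)/2;r=(r+rw)/2
R,ex,ey=down(a,-1)
np.savez('pics/geo.npz',l=l,r=r,p=p,a=a)
b=l+ey*48-ex*2; b[2]=30
movel([*b[:2],60],max_speed=150); movel(b.tolist(),max_speed=60); wait(.2)
f0=np.array(read_state()['ft_force']); d=48.
F=lambda s:float((np.array(s['ft_force'])-f0)@ey)
Y=lambda s:float((np.array(s['eef_pos'])-l)@ey)
movel((b-ey*14).tolist(),max_speed=60,guard=6); d=34.
step=1.5; f=0; yc=None
while d>2:
    d-=step; q=l+ey*d-ex*2;q[2]=30
    try: g=movel(q.tolist(),max_speed=10,guard=max(2,27-f))
    except PlanningError as e: print(e);break
    s=read_state(); fn=F(s); y=Y(s)
    if yc is None and fn>1.5: yc=y
    print(f"{s['time']:.2f} d={d:.1f} y={y:.2f} F={fn:.1f} {'G' if g else ''}")
    if g or fn>25: break
    f=fn
    if yc is not None and yc-y>11: step=.7
print('travel',None if yc is None else yc-y)
E
python3 push.py
```

```text
wrist [445.2 140.6  49. ] [433.1  72.5  49. ] top [447.7 137.9  49. ] [433.4  68.4  49. ]
6.14 d=32.5 y=32.63 F=-1.0 
6.44 d=31.0 y=30.96 F=-0.9 
6.74 d=29.5 y=29.44 F=0.0 
7.04 d=28.0 y=27.91 F=-0.8 
7.34 d=26.5 y=26.46 F=0.1 
7.64 d=25.0 y=25.34 F=3.4 
7.94 d=23.5 y=23.87 F=4.7 
8.24 d=22.0 y=22.40 F=5.0 
8.54 d=20.5 y=21.00 F=5.5 
8.84 d=19.0 y=19.61 F=4.8 
9.14 d=17.5 y=17.51 F=1.7 
9.44 d=16.0 y=16.42 F=5.3 
9.74 d=14.5 y=15.51 F=9.5 
10.04 d=13.0 y=14.71 F=12.3 
10.34 d=11.5 y=13.88 F=16.1 
10.59 d=10.8 y=13.47 F=16.7 
10.84 d=10.1 y=12.62 F=15.7 
11.09 d=9.4 y=11.29 F=11.2 
11.34 d=8.7 y=10.89 F=14.3 
11.59 d=8.0 y=10.36 F=14.5 
11.84 d=7.3 y=9.63 F=14.8 
12.09 d=6.6 y=9.03 F=14.5 
12.34 d=5.9 y=8.39 F=15.5 
12.59 d=5.2 y=7.72 F=15.7 
12.84 d=4.5 y=6.88 F=14.2 
13.09 d=3.8 y=6.30 F=15.4 
13.34 d=3.1 y=5.58 F=14.4 
13.59 d=2.4 y=5.00 F=16.5 
13.84 d=1.7 y=4.64 F=18.6 
travel 20.702369205012964
```

Both teeth have passed, seen as force dips at 0.06 and 0.10 rad. The force now seems to be starting its end-stop rise, so I'll continue in small steps.

```bash
cat > push2.py <<'E'
from h import *
g=np.load('pics/geo.npz');l=g['l'];R,ex,ey=down(float(g['a']),-1)
d=1.7;f=18.6;rows=[]
s=read_state();F0=np.array(s['ft_force'])@ey-18.6
while d>-4:
    d-=.5;q=l+ey*d-ex*2;q[2]=30
    G=movel(q.tolist(),max_speed=10,guard=max(2,27-f))
    s=read_state();f=float(np.array(s['ft_force'])@ey-F0);y=float((s['eef_pos']-l)@ey)
    print(f"{s['time']:.2f} d={d:.1f} y={y:.2f} F={f:.1f} {G}")
    if G or f>25.5:break
wait(.2);s=read_state();print((s['eef_pos']-l)@ey,np.array(s['ft_force'])@ey-F0)
c=camera("top");np.savez('pics/t2.npz',**c);crop(c,255,165,80,120,5,'pics/t2.png')
E
python3 push2.py
```

```text
14.09 d=1.2 y=4.41 F=19.3 False
14.34 d=0.7 y=4.13 F=19.7 False
14.59 d=0.2 y=3.87 F=22.7 False
14.84 d=-0.3 y=3.57 F=22.1 False
15.09 d=-0.8 y=3.29 F=24.1 False
15.34 d=-1.3 y=3.06 F=26.0 False
3.0718537475535572 26.350129018800494
```

View pics/t2.png

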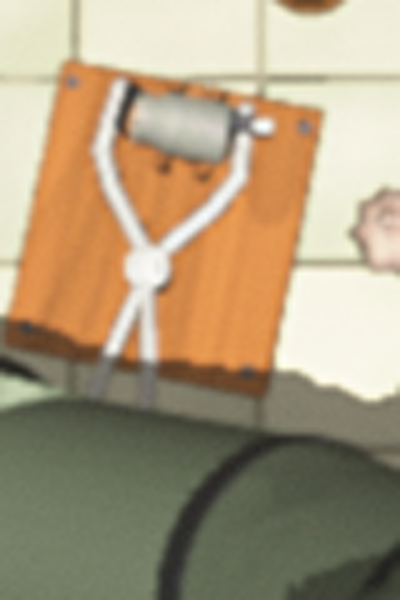

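The top view shows no orange cork left between the black pad (128,95) and the jar. Force rose to 26 N with hardly any movement, and travel fits about 0.15 rad, so the cork is home. Next I release and look.

Run:
```python
from h import *
g=np.load('pics/geo.npz');l=g['l'];R,ex,ey=down(float(g['a']),-1)
q=l+ey*48-ex*2;q[2]=30;movel(q.tolist(),max_speed=40)
q[2]=175;movel(q.tolist(),max_speed=120);wait(.3)
s=read_state();print(s['time'],s['ft_force'],s['eef_pos'])
c=camera("wrist");np.savez('pics/w3.npz',**c);crop(c,110,160,260,200,3,'pics/w3.png')
```

```text
18.6333 [-0.53834792 -0.67322234 -0.23847922] [453.91044215 186.73792346 174.82694731]
```

View pics/w3.png

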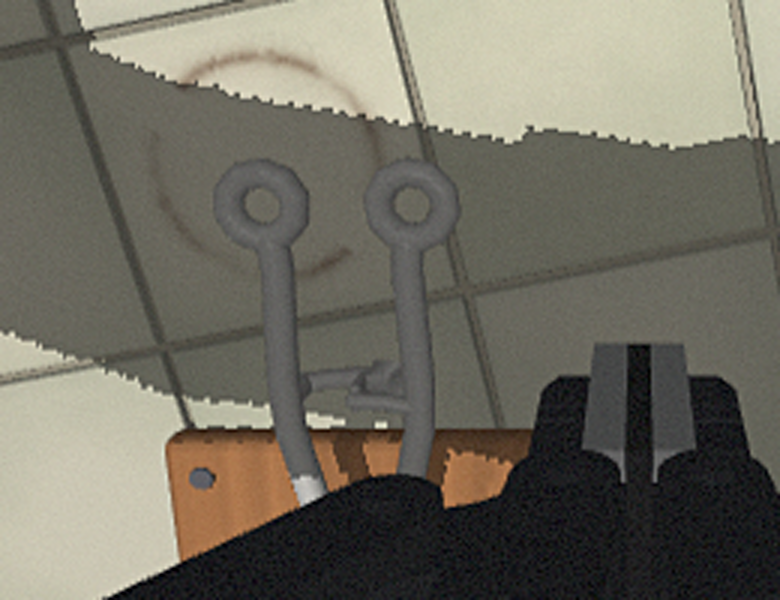

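The ratchet holds with the hand off. Rings are at crop (262,204) and (412,204), about 42 mm apart, as expected for tooth 2 (71 − 2×14). Now I press the right ring down, biased 4 mm outwards so it stays under the fingers as it swings.

Run:
```python
from h import *
g=np.load('pics/geo.npz');R,ex,ey=down(float(g['a']),-1);p=g['p']
c=dict(np.load('pics/w3.npz'))
L,r=ray(c,247.3,228,49),ray(c,197.3,228,49)
print(L.round(1),r.round(1),'sep',np.linalg.norm(L-r),'dist',np.linalg.norm((r-p)[:2]))
b=r-ey*5.5
movel([*b[:2],120]);movel([*b[:2],56],max_speed=80);wait(.2)
f0=np.array(read_state()['ft_force'])
for z in (53,51,49,47,45,43,41,39.5,38,37):
    G=movel([*b[:2],z],max_speed=15,guard=12)
    s=read_state();print(f"{s['time']:.2f}",s['eef_pos'].round(1),(np.array(s['ft_force'])-f0).round(1),G)
    if G:break
wait(.4);s=read_state();print((np.array(s['ft_force'])-f0).round(1))
c=camera("wrist");np.savez('pics/w4.npz',**c);crop(c,200,160,220,160,3,'pics/w4.png')
print([proj(c,q) for q in (L,r)])
```

```text
[441.1 127.   49. ] [433.   86.8  49. ] sep 40.992413510040315 dist 143.88928901083955
21.14 [431.8  81.4  52.9] [-0.4  1.2 -1.8] False
21.43 [431.8  81.4  50.9] [ 0.2  0.2 -1. ] False
21.71 [432.   81.5  49. ] [0.8 0.6 0.8] False
21.99 [431.9  81.4  46.9] [0.6 1.1 0.9] False
22.27 [431.9  81.4  44.9] [0.7 0.3 2. ] False
22.56 [431.9  81.2  42.9] [ 0.7 -0.7  2.5] False
22.84 [431.9  81.4  40.9] [-0.3 -1.   2.2] False
23.09 [431.8  81.5  39.5] [-1.  -0.3  2.9] False
23.34 [431.9  81.5  38. ] [-1.8  1.   3.5] False
23.59 [431.8  81.5  37. ] [-1.7  1.1  3.4] False
[-1.5  1.3  3.2]
[(np.float64(430.32551327412614), np.float64(306.07355655197193)), (np.float64(333.72497002937956), np.float64(306.07676950379994))]
```

View pics/w4.png

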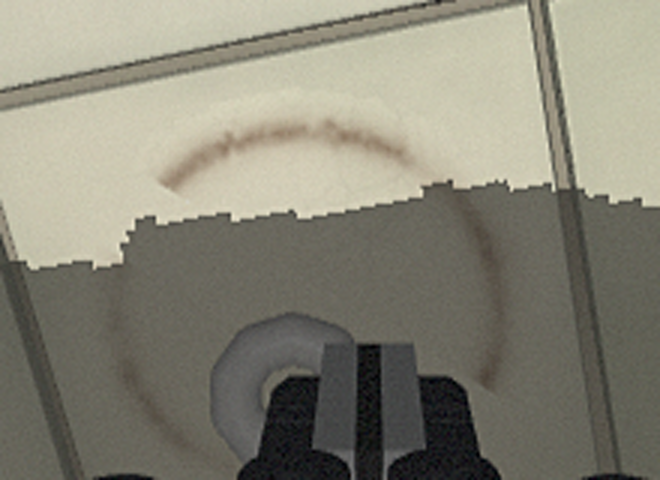

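The ring has swung outwards about 15 mm (centre near crop (290,385)) and the press has sprung open. I'll slide slightly outwards, lift, retreat and check.

Run:
```python
from h import *
g=np.load('pics/geo.npz');R,ex,ey=down(float(g['a']),-1)
b=np.array(read_state()['eef_pos'])
b=b-ey*3;movel(b.tolist(),max_speed=20,guard=8)
b[2]=70;movel(b.tolist(),max_speed=60);b[2]=200;movel(b.tolist())
movep([300,-400,260],R.tolist()) if inverse_kinematics([300,-400,260],R.tolist()) is not None else print('noIK')
wait(.3)
c=camera("top");s=read_state();print(s['time'],s['eef_pos'])
np.savez('pics/t5.npz',**c)
a=dict(np.load('pics/top0.npz'))['image'][165:285,230:350];b2=c['image'][165:285,230:350]
cv2.imwrite('pics/t5.png',cv2.resize(np.vstack([np.hstack([a,b2])]),None,fx=3.3,fy=3.3,interpolation=cv2.INTER_CUBIC))
cv2.imwrite('pics/t5full.png',c['image'])
```

```text
28.2167 [ 300.2096804  -399.78436916  259.98888239]
```

View pics/t5.png

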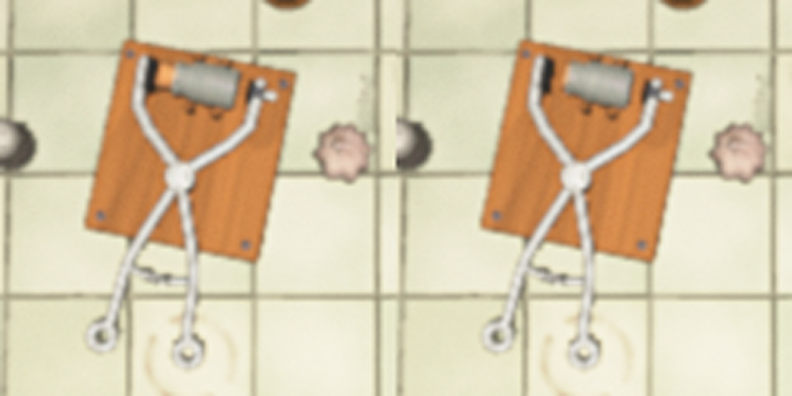

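View pics/t5full.png

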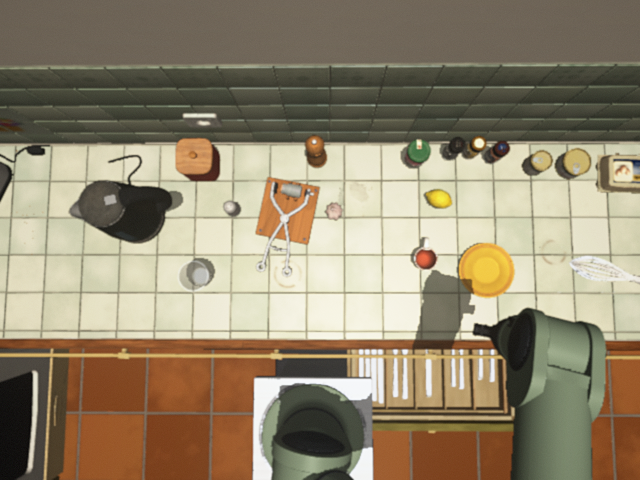

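The before and after crops match: the rings are back at (103,335) and (187,350), fully open. No cork shows outside the jar mouth at (570,78), and the bystanders haven't moved.

```bash
python3 -c "
from workcell import *
print(finish_job())"
```

```text
the job is handed in; nothing more can be done
None
```

The cork is home, the ratchet held the press closed on its own, and the press is now fully open again. I handed the job in at about 28 s of the 48 s allowed.

- **Squeeze:** Clamping both handles would have put about 60 N on them, and each bears only 30 N. As the handles are geared together, I pushed only the left ring inwards from outside with the closed fingers. Force dips marked the two teeth, at about 0.06 and 0.10 rad. The cork slid at about 15 N and came to a stop near 0.15 rad. The force then rose to 26 N with under 2 mm more movement at the ring.
- **Ratchet hold:** With the hand off, the rings stayed about 41 mm apart, which fits the second tooth.
- **Release:** I pressed the right ring down about 12 mm at roughly 3.5 N. It swung about 15 mm outwards, and the press sprang open.
- **Last checks:** In the final top view the handles are where they started. No cork shows outside the jar mouth, and the bystanders look unmoved.
- **Limits of the checks:** The wrist and top cameras disagreed by about 3–4 mm on the ring positions, so I used values in between. That the cork is home rests on the force rise and the top view; I did not measure its depth directly.

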